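# Measure the free play of a line-shaft dog clutch and set its markers

## Robot

A 7-joint arm with a two-finger parallel gripper is mounted at the origin on the work surface. World frame = base frame: x ahead of the robot, y to its left, z up, the work surface at z = 0. Lengths are in m, angles in rad, forces in N, time in s.
With the tool pointing down it reaches from about 0.425 to 0.95 m from the base axis. Payload 4.7 kg.
Tool frame: the origin (TCP) lies on the centre line of the jaws, within the pads' length; the fingertips stand robot.nose_length ahead of it and the grasp point (between the pads) lies 8 mm behind it (robot.nose_length is the distance from the TCP to the fingertips, in m); z points along the fingers, x is the direction in which the jaws open and shut, and the axes are right-handed (so a half turn about z gives the same grasp; the last joint's range is limited). The gripper opens to 85 mm and grips with 20 to 120 N. Pads are 22 mm wide; open, the fingers measure 114 mm over their backs; the gripper's body (76 mm by 85 mm) begins 54 mm behind the grasp point. The pads swing forward as they close: fully open they stand 13 mm farther back than shut.
Start: joints at [1.295, 0.469, -0.049, 1.532, 0.024, 1.141, -0.082], TCP at [0.165, -0.655, 0.242] pointing down, gripper open.
Joint ranges: [-2.59, 2.59], [-0.33, 1.99], [-1.39, 1.29], [0.1, 2.45], [-1.04, 4.18], [0.21, 1.99], [-2.66, 2.66]. Speed limits (rad/s): [2.57, 2.57, 3.14, 3.14, 3.14, 3.14, 3.14].

## Interface

Orientations are given as [roll, pitch, yaw] about the fixed x, y, z axes, in that order (R = Rz(yaw) Ry(pitch) Rx(roll)).
In Python, from plant import robot gives the robot as it stands. Calls block until the motion is done:
- robot.goto(position, orientation): joint-space move of the TCP to a pose.
- robot.move_straight(position, vel=0.15, attitude=None, contact_N=None): straight line of the TCP; attitude=None keeps the orientation; vel is the mean speed in m/s. With contact_N (N) it stops when the force on the tool has changed by that much, and returns True; else False.
- robot.move_joints(angles): joint-space move.
- robot.grip(opening, strength=None): opening from 0.0 (shut) to 1.0 (fully open); strength is the grip in N (None keeps the last); returns when the fingers have stopped.
- robot.sleep(seconds).
- robot.inverse_kinematics(position, orientation): joint angles nearest the present ones, or None.
- robot.sense(): the state.
- robot.grab_frame(name): name is "scene" or "top" or "wrist"; returns a dict with "image" (400x640x3 uint8, red, green, blue), "range_z" (400x640 float32, m along the optical axis (not along the pixel's ray), 0 where there is no reading), "fx", "fy", "cx", "cy" (pixels), "R" (3x3) and "t" (3): a world point X has camera coordinates R X + t. Camera axes: x right, y down, z forward; pixel columns grow to the right and rows downward; lengths in m; the calibration is good to about 2 mm. A picture is of the moment at which its call begins.
A pose or a line that the arm cannot do raises robot.IKError and nothing moves.
- robot.close_job(): hands the job in, once; it reports no verdict.
The state is a dict: "t": time; "joint_pos": joint angles; "joint_velocities": joint speeds; "effort": joint torques, N m; "tcp_pos": TCP position; "tcp_rot": TCP orientation; "wrist_force": force on the tool from outside, world axes, zero at the start; "torque": the same for the moment, N m; "opening": opening from 0.0 (shut) to 1.0 (fully open).
Only numpy, scipy, OpenCV 4.12 (cv2) and the standard library are available. Lean on these libraries where they do the work, as an engineer would, in place of code of your own. Each camera call takes 0.05 s, during which the arm holds its last target.

## Task

Measure the free play of the clutch on the line shaft: with the upright handle, gently feel first to the left and then to the right for the point where the free movement ends and the hidden sprung jaw begins to resist, without forcing a jaw back. Record it by sliding each of the two markers on the front rail to where the handle's pointer stood at that first touch on its side, tip to tip. Finish with the handle left standing clear of both jaws, and leave everything else where it is.

Things in the scene. Friction and masses are not known exactly. Their poses are not given: they have to be found in the camera images.
- stand: Fixed clutch stand: dark steel base plate 280 x 340 x 12 mm. Origin at its underside, below the middle of the shift rod. x points away from the robot, y along the rod, to the robot's left; z up; turned up to 0.35 rad. In x, mm: front rail at -90, shift rod at 0 (47 high), grey guard 50 to 150 (101 high) over the shaft; pulley at the +y end
- handle_grip (a point): On the axis of the upright handle, 104 mm above the table: a plain steel post, 22 mm diameter, from 60 to 120 mm above the table, on the dark sleeve that slides along the shift rod (stand's y; rubs with about 2 N, stays where left). It starts within 11 mm of the middle of the stand
- guard_slot (a point): Middle of the slot in the guard's front (stand y 0, 47 mm up), where the sleeve's fork enters between two hidden jaws. Free play ends 18 to 40 mm left (+y) and right (-y) of stand y 0, unknown and unequal. There resistance jumps by 6 N and then grows 1.5 N per mm the sprung jaw is pushed back. 6 mm (17 N at the handle) is damage; with less it springs back when eased off
- handle_pointer (a point): Front end of the sleeve's thin pointer blade (3 mm thick, 47 mm above the table), 48 mm in front of (stand -x) the post's axis; it has the same stand y as the post's axis and slides with it
- marker_left_tip (a point): Tip of the left (+y) marker: end of its blade (3 mm thick, 47 mm up) that points back at the handle pointer; the two ends meet when they have the same stand y. The marker slides along the front rail (stand's y, rubs with about 2 N, stays where left), from 0 to 70 mm left of the stand's middle; it starts at 50 to 66 mm
- marker_left_grip (a point): Grip point of the left marker: on the axis of its upright steel stem, 16 x 16 mm, 44 to 90 mm above the table; this point is 70 mm up, 18 mm further out (+y) in stand y than the marker's tip and 42 mm nearer the robot in stand x
- marker_right_tip (a point): Tip of the right (-y) marker: end of its blade (3 mm thick, 47 mm up) that points back at the handle pointer; the two ends meet when they have the same stand y. The marker slides along the front rail (stand's y, rubs with about 2 N, stays where left), from 0 to 70 mm right of the stand's middle; it starts at 50 to 66 mm
- marker_right_grip (a point): Grip point of the right marker: on the axis of its upright steel stem, 16 x 16 mm, 44 to 90 mm above the table; this point is 70 mm up, 18 mm further out (-y) in stand y than the marker's tip and 42 mm nearer the robot in stand x
- spare_collar: loose steel ring, 34 mm across, 18 mm tall, lying on the base plate near the left end of the front rail; leave alone (origin at the underside)
- spacer: loose short brass cylinder, 26 mm across, 16 mm tall, on the base plate near the right end of the front rail; leave alone (origin at the underside)
- spanner: loose steel spanner 170 mm long lying on the table in front of the stand; leave alone (origin at the underside, or the middle of its length)
- bottle: green glass bottle, 64 mm across, 210 mm tall, to the left; leave alone (origin at the underside)
- rammer: upright wooden sand rammer, 64 mm across, 165 mm tall, to the left; leave alone (origin at the underside)
- flask_ring: aluminium moulding ring, 170 mm across, 60 mm tall, to the right; leave alone (origin at the underside)
- oil_can: steel can, 60 mm across, 85 mm tall, to the left; leave alone (origin at the underside)
- ingot: aluminium ingot 120 x 50 x 35 mm, to the right; leave alone (origin at the underside)

How it is judged:
By the outcome, as a careful person would: the job done as asked, in the order asked, and still so for the second after the job is handed in, with the robot touching nothing.
It also fails if it takes over 61 s, if anything falls off the work surface, if the arm or the gripper's body presses on something with over 40 N, if the wrist force passes 120 N, or if a joint passes its speed limit or range.

## Working session

There is one attempt and no reset: what is moved stays moved. The work goes in short steps, each a Python script; the robot and the scene stay as the last script left them, time stands still between calls to the robot, and variables do not carry over. Pictures are saved under pics/ and viewed, and the job is handed in when it is done.

```bash
ls; mkdir -p pics; python3 - <<'E'
from plant import robot
import cv2,numpy as np
s=robot.sense();print(s, robot.nose_length)
for n in("scene","top"):
    f=robot.grab_frame(n);cv2.imwrite(f"pics/{n}0.png",f["image"][:,:,::-1]);np.savez(f"{n}0.npz",**f)
    print(n,f["fx"],f["cx"],f["cy"],np.round(f["R"],3).tolist(),f["t"])
E
```

```text
pics
{'t': 0.0, 'joint_pos': array([ 1.29512475,  0.4694723 , -0.048586  ,  1.53373847,  0.02410887,
        1.14100152, -0.08229717]), 'joint_velocities': array([ 0.00118845, -0.00040483, -0.00022436, -0.00113012,  0.00027801,
       -0.00068022,  0.00045644]), 'effort': array([ 4.32741365e-05, -5.10306180e+01, -4.67311044e-02, -2.37709486e+01,
        1.07016429e-02,  7.44471559e-03, -1.44606878e-05]), 'tcp_pos': array([ 0.16474462, -0.65398294,  0.24122172]), 'tcp_rot': array([ 3.14150416e+00,  2.03172408e-03, -1.32399368e+00]), 'wrist_force': array([-0.22909219, -0.18207077,  0.91791836]), 'torque': array([0.03914504, 0.00722715, 0.01005159]), 'opening': 1.0019671273885338} 0.011
scene 426.58644958662944 314.6733160493557 198.4287072745255 [[0.79, 0.613, 0.005], [0.48, -0.613, -0.628], [-0.382, 0.498, -0.778]] [-0.39625848 -0.16207278  1.53120322]
top 490.80144093025314 321.83145345719834 196.04055868847087 [[-0.026, -1.0, -0.007], [-0.991, 0.027, -0.129], [0.129, 0.004, -0.992]] [0.00819195 0.5032197  1.92395254]
```

View pics/scene0.png

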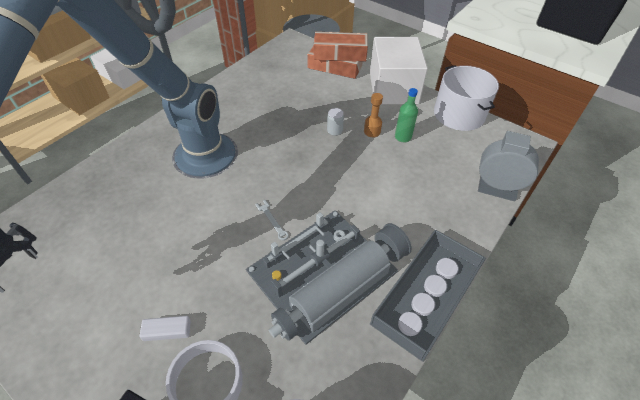

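View pics/top0.png

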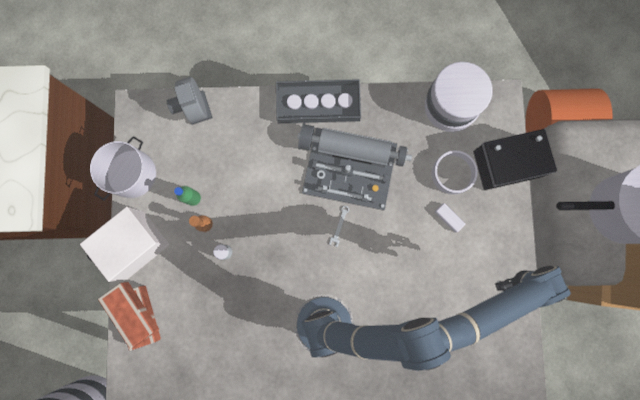

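The scene view shows the stand around (330,260), and the top view shows it around (350,170). I'll enlarge both.

```bash
python3 - <<'E'
import cv2,numpy as np
a=cv2.imread("pics/top0.png")[115:220,285:420];cv2.imwrite("pics/topz.png",cv2.resize(a,None,fx=5.7,fy=5.7,interpolation=cv2.INTER_CUBIC))
a=cv2.imread("pics/scene0.png")[190:345,240:420];cv2.imwrite("pics/scenez.png",cv2.resize(a,None,fx=3.8,fy=3.8,interpolation=cv2.INTER_CUBIC))
E
```

```text
(no output)
```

View pics/topz.png

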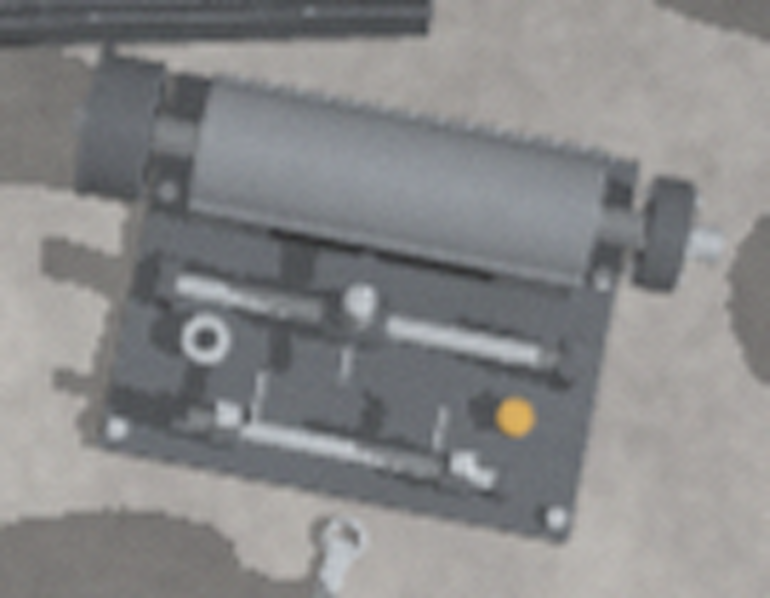

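View pics/scenez.png

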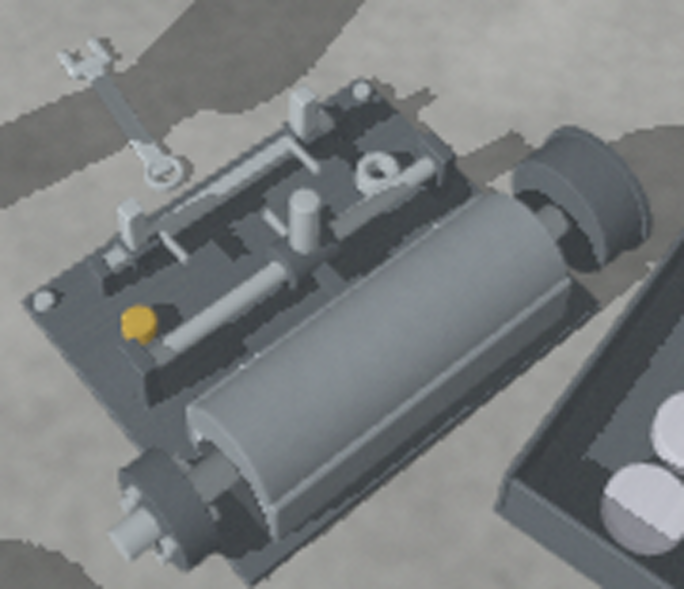

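```bash
cat > h.py <<'E'
import numpy as np,cv2
def ray(f,u,v,z):
    R,t=np.array(f["R"]),np.array(f["t"])
    d=R.T@np.array([(u-f["cx"])/f["fx"],(v-f["cy"])/f["fy"],1]);c=-R.T@t
    return c+d*(z-c[2])/d[2]
def proj(f,X):
    c=np.array(f["R"])@np.array(X)+np.array(f["t"]);return np.array([f["fx"]*c[0]/c[2]+f["cx"],f["fy"]*c[1]/c[2]+f["cy"]])
E
python3 - <<'E'
from h import *
from plant import robot
f=np.load("top0.npz")
P=lambda u,v,z:ray(f,285+u/5.7-.5,115+v/5.7-.5,z)
L,Rr=P(117,427,.018),P(556,517,.018);h=P(362,300,.12)
print(L,Rr,np.hypot(*(L-Rr)[:2]),h, np.arctan2(-(L-Rr)[0],(L-Rr)[1]))
a=np.arctan2(-(L-Rr)[0],(L-Rr)[1])
for y in (a+np.pi/2,a-np.pi/2):
  for z in (.3,.36,.40):
    print(y,z,robot.inverse_kinematics([h[0]-.03,h[1],z],[np.pi,0,y]))
E
```

```text
[0.53388446 0.06180793 0.018     ] [ 0.46169236 -0.24511291  0.018     ] 0.31529684178761663 [ 0.60093179 -0.10873802  0.12      ] -0.23101482136823026
1.3397815054266662 0.3 [ 0.74137061  0.38049932 -0.82725341  1.65418554  0.29355788  1.2367675
  1.19216911]
1.3397815054266662 0.36 [ 0.75419532  0.34194299 -0.84307589  1.5635896   0.25934509  1.3528263
  1.2232943 ]
1.3397815054266662 0.4 [ 0.75799094  0.32394457 -0.85194895  1.49569912  0.24428069  1.43245887
  1.2380176 ]
-1.801811148163127 0.3 [ 0.44292021  0.30064151 -0.41495744  1.67035088  0.12856531  1.19760216
 -1.80427932]
-1.801811148163127 0.36 [ 0.4660224   0.26794431 -0.44286786  1.57902592  0.1173549   1.32107281
 -1.7938786 ]
-1.801811148163127 0.4 [ 0.4788392   0.25338878 -0.46048546  1.5106378   0.11320893  1.4040598
 -1.78953283]
```

```bash
python3 - <<'E'
from h import *
from plant import robot
robot.goto([.56,-.105,.36],[np.pi,0,-1.80])
s=robot.sense();print(s['t'],s['tcp_pos'],s['tcp_rot'],s['wrist_force'])
f=robot.grab_frame("wrist");np.savez("w1.npz",**f);cv2.imwrite("pics/w1.png",f["image"][:,:,::-1])
print(f["fx"],np.round(f["R"],3).tolist(),-f["R"].T@f["t"])
E
```

```text
2.5417 [ 0.55986514 -0.10615395  0.35972696] [ 3.14122541e+00 -4.03071151e-04 -1.80176686e+00] [-0.05420996  1.03240805 -0.02788588]
315.502065243039 [[-0.229, -0.973, 0.0], [-0.936, 0.22, 0.276], [-0.269, 0.063, -0.961]] [ 0.62839761 -0.12122069  0.49198875]
```

View pics/w1.png

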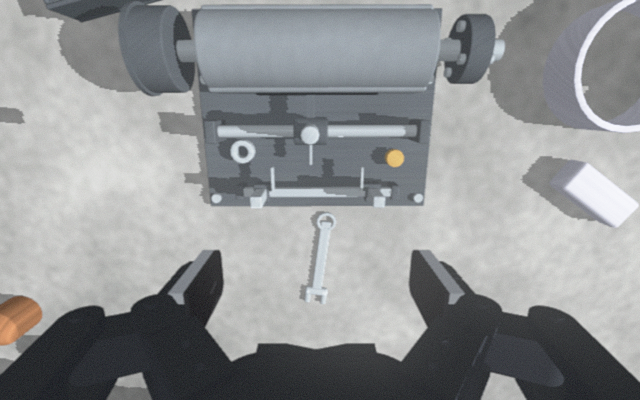

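The wrist view shows the handle top near (310,133), stems near (258,198) and (379,198), pointer near (311,150–165) and the plate's front edge at row ~206. I'll zoom in and fit the edge for yaw.

```bash
python3 - <<'E'
from h import *
f=np.load("w1.npz");im=f["image"];g=cv2.cvtColor(im,cv2.COLOR_RGB2GRAY).astype(float)
a=im[80:215,195:440,::-1];cv2.imwrite("pics/w1z.png",cv2.resize(a,None,fx=3.2,fy=3.2,interpolation=cv2.INTER_CUBIC))
def sub(p):
    d=np.diff(p);i=np.argmax(np.abs(d));
    w=np.abs(d[max(0,i-2):i+3]);return (w*(np.arange(len(w))+max(0,i-2))).sum()/w.sum()+.5
pts=[]
for u in list(range(222,250))+list(range(265,315))+list(range(330,372))+list(range(386,412)):
    v=202+sub(g[202:212,u]);pts.append(ray(f,u,v,.012)[:2])
pts=np.array(pts)
vx=cv2.fitLine(pts.astype(np.float32),cv2.DIST_HUBER,0,1e-4,1e-4).ravel();d=vx[:2]*np.sign(vx[1]);print("front yaw",np.arctan2(-d[0],d[1]),vx)
for lo,hi,n in((200,216,"L"),(416,434,"R")):
    q=[]
    for v in range(112,195):
        u=lo+sub(g[v,lo:hi]);q.append(ray(f,u,v,.012)[:2])
    q=np.array(q,np.float32);x=cv2.fitLine(q,cv2.DIST_HUBER,0,1e-4,1e-4).ravel();d=x[:2]*np.sign(x[0]);print(n,np.arctan2(d[1],d[0]),x)
E
```

```text
front yaw -0.22725959 [ 0.22530843  0.9742875   0.48899937 -0.06093194]
L -0.27171296 [ 0.96331257 -0.26838195  0.60127187  0.05925478]
R -0.22739413 [ 0.9742572  -0.2254395   0.5152499  -0.26979008]
```

View pics/w1z.png

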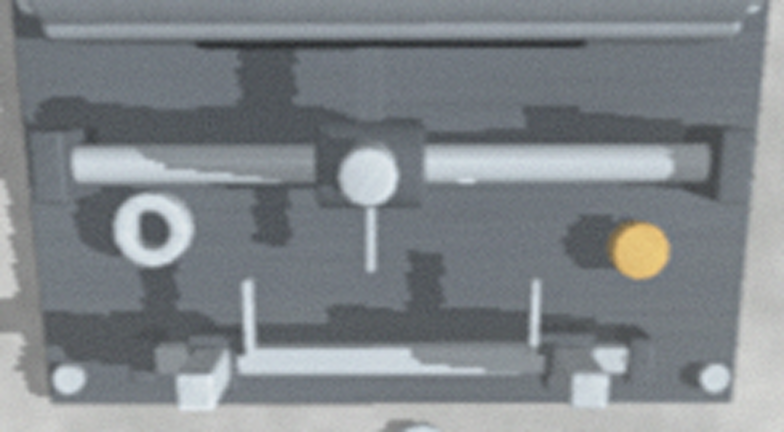

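```bash
cat >> h.py <<'E'
A=-0.2273
ex=np.array([np.cos(A),np.sin(A)]);ey=np.array([-np.sin(A),np.cos(A)])
E
python3 - <<'E'
from h import *
f=np.load("w1.npz")
P=lambda u,v,z:ray(f,195+u/3.2-.34,80+v/3.2-.34,z)[:2]
h=P(369,175,.12)
print("handle",h)
def rel(n,p):print(n,p,"rel handle mm x,y",1e3*(p-h)@ex,1e3*(p-h)@ey)
rel("ptr",P(371,270,.0485))
rel("Ltip",P(247,281,.0485));rel("Rtip",P(536,281,.0485))
rel("Lstem",P(196,391,.09));rel("Rstem",P(590,391,.09))
e=np.array([.48899937,-.06093194]);print("edge x rel handle",1e3*(e-h)@ex)
rel("plate fl",P(51,402,.012));rel("plate fr",P(733,402,.012))
E
```

```text
handle [ 0.6014592  -0.10793306]
ptr [ 0.55585236 -0.09657269] rel handle mm x,y -46.993788959432855 0.7907629701291246
Ltip [ 0.56366121 -0.04177824] rel handle mm x,y -51.733609059378864 55.935518245942035
Rtip [ 0.53428562 -0.16680852] rel handle mm x,y -52.17831481603857 -72.49850563620899
Lstem [ 0.52996364 -0.01628149] rel handle mm x,y -90.31005421485125 73.18277820785076
Rstem [ 0.49252146 -0.17563134] rel handle mm x,y -90.88002057519446 -90.5058487530052
edge x rel handle -120.15877819091406
plate fl [0.5218759  0.07591456] rel handle mm x,y -118.96594762991447 161.18484286118016
plate fr [ 0.44424513 -0.25447059] rel handle mm x,y -120.14836214224255 -178.19619324658515
```

```bash
python3 - <<'E'
from h import *
from plant import robot
O=[np.pi,0,A-np.pi/2]
h=np.array([0.6014592,-0.10793306])
robot.goto([*h,.20],O)
robot.move_straight([*h,.096],vel=.12,contact_N=8)
def S(n):
    w=[robot.sense()]
    s=w[-1];p=s['tcp_pos'];F=s['wrist_force']
    print(n,round(s['t'],2),"y %.2f x %.2f z %.1f"%(1e3*(p[:2]-h)@ey,1e3*(p[:2]-h)@ex,1e3*p[2]),"Fy %.2f Fx %.2f Fz %.2f"%(F[:2]@ey,F[:2]@ex,F[2]),"op %.3f"%s['opening'])
S("down")
robot.grip(0.0,20);S("grip");robot.sleep(.2);S("grip")
for k in range(3):
    t=h+ey*(k+1)*.001; robot.move_straight([*t,.096],vel=.01);S("mv")
E
```

```text
down 4.31 y 0.17 x 0.71 z 96.9 Fy -0.09 Fx -0.15 Fz 0.21 op 1.000
grip 4.91 y -0.06 x 0.07 z 96.3 Fy -0.60 Fx -0.22 Fz 1.83 op 0.252
grip 5.11 y -0.04 x 0.07 z 96.3 Fy 0.95 Fx -0.82 Fz 3.18 op 0.253
mv 5.36 y 0.55 x 0.08 z 96.2 Fy -0.59 Fx -0.51 Fz 4.40 op 0.250
mv 5.61 y 1.79 x 0.09 z 96.2 Fy -2.00 Fx -1.34 Fz 5.21 op 0.249
mv 5.86 y 2.90 x 0.09 z 96.2 Fy -1.83 Fx -1.14 Fz 5.61 op 0.247
```

```bash
cat >> h.py <<'E'
from plant import robot
O=[np.pi,0,A-np.pi/2]
h=np.array([0.6014592,-0.10793306])
def rd(n=None,k=3):
    ys=[];Fs=[]
    for i in range(k):
        if i: robot.sleep(.01)
        s=robot.sense();p=s['tcp_pos'];F=s['wrist_force']
        ys.append(1e3*(p[:2]-h)@ey);Fs.append([F[:2]@ex,F[:2]@ey,F[2]])
    y,F=np.mean(ys),np.mean(Fs,0)
    if n: print(n,"t %.2f y %.2f x %.2f"%(s['t'],y,1e3*(p[:2]-h)@ex),"F",np.round(F,2),flush=True)
    return y,F
def to(y,vel=.01,**k): return robot.move_straight([*(h+ey*y/1e3),.096],vel=vel,**k)
E
python3 - <<'E'
from h import *
c=to(33,vel=.012,contact_N=4.5);print(c);rd("stop")
E
```

```text
True
stop t 7.71 y 26.10 x 0.07 F [ 0.03 -0.08  3.04]
```

```bash
python3 - <<'E'
from h import *
y,F=rd("now")
for t in np.arange(25.0,30,.5):
    to(t,vel=.01);y,F=rd("c%.1f"%t,4)
    if F[1]<-5.5: break
E
```

```text
now t 7.72 y 26.10 x 0.09 F [-0.39  0.09  3.39]
c25.0 t 8.00 y 26.09 x 0.10 F [-0.83  1.71  5.1 ]
c25.5 t 8.28 y 26.08 x 0.10 F [-1.34  1.56  5.65]
c26.0 t 8.55 y 26.08 x 0.09 F [-0.83  0.88  5.19]
c26.5 t 8.82 y 26.08 x 0.10 F [-1.62 -0.15  5.58]
c27.0 t 9.10 y 26.08 x 0.12 F [-1.11 -1.05  5.98]
c27.5 t 9.38 y 26.11 x 0.08 F [-1.05 -1.84  6.35]
c28.0 t 9.65 y 26.10 x 0.09 F [-1.47 -2.36  6.16]
c28.5 t 9.93 y 26.13 x 0.10 F [-1.57 -3.71  6.47]
c29.0 t 10.20 y 26.18 x 0.11 F [-1.68 -4.27  6.96]
c29.5 t 10.47 y 26.16 x 0.10 F [-1.83 -5.31  7.35]
```

```bash
python3 - <<'E'
from h import *
to(-20,vel=.04);rd("mid")
c=to(-52,vel=.012,contact_N=4.5);print(c);y,F=rd("stop")
E
```

```text
mid t 11.88 y -20.39 x 0.02 F [-0.96  1.51  6.03]
True
stop t 13.74 y -43.25 x 0.01 F [-0.36 -0.02  2.99]
```

```bash
python3 - <<'E'
from h import *
y,F=rd("now")
for t in np.arange(-42.8,-48,-.5):
    to(t,vel=.01);y,F=rd("c%.1f"%t,4)
    if F[1]>5.3: break
E
```

```text
now t 13.76 y -43.24 x -0.01 F [-0.41 -0.05  2.81]
c-42.8 t 14.03 y -43.25 x 0.01 F [-1.8   0.49  5.56]
c-43.3 t 14.31 y -43.26 x 0.01 F [-0.92  1.03  4.85]
c-43.8 t 14.58 y -43.27 x 0.02 F [-1.07  1.87  4.91]
c-44.3 t 14.86 y -43.28 x 0.03 F [-0.64  2.92  5.61]
c-44.8 t 15.13 y -43.30 x 0.03 F [-0.68  3.87  5.51]
c-45.3 t 15.41 y -43.34 x -0.00 F [-1.12  4.84  5.17]
c-45.8 t 15.68 y -43.32 x 0.02 F [-1.31  6.14  4.79]
```

Both touch points are found: y=+26.12 on the left and −43.28 on the right, relative to the start of the handle. Next I'll park the handle mid-way and set the left marker.

```bash
python3 - <<'E'
from h import *
to(-8.5,vel=.05);rd("mid")
robot.grip(1.0);robot.sleep(.1);y,_=rd("rel")
robot.move_straight([*(h+ey*y/1e3),.19],vel=.15)
W=lambda x,y,z:[*(h+ex*x/1e3+ey*y/1e3),z]
robot.goto(W(-90.6,73.2,.17),O)
c=robot.move_straight(W(-90.6,73.2,.066),vel=.12,contact_N=10);print(c);rd("L down")
robot.grip(0.0,20);robot.sleep(.1);rd("L grip");print(robot.sense()['opening'],robot.sense()['tcp_pos'])
E
```

```text
mid t 16.60 y -9.46 x 0.06 F [-0.88 -0.56  6.09]
rel t 17.36 y -8.49 x 0.00 F [-0.18 -0.18 -0.14]
False
L down t 19.73 y 73.35 x -89.91 F [-0.35 -0.09 -0.46]
L grip t 20.48 y 73.16 x -90.57 F [-0.59 -0.66  2.63]
0.17958888083845093 [ 0.52971313 -0.01622907  0.06617434]
```

```bash
cat >> h.py <<'E'
W=lambda x,y,z:[*(h+ex*x/1e3+ey*y/1e3),z]
def setm(T,z=.066,x=-90.6):
    c=T
    for i in range(8):
        robot.move_straight(W(x,c,z),vel=.03 if i==0 else .01);robot.sleep(.1)
        y,F=rd("set c%.2f"%c)
        if abs(y-T)<.12: break
        c+=(T-y)*.8
E
python3 - <<'E'
from h import *
setm(44.12)
E
```

```text
set c44.12 t 21.71 y 43.18 x -90.60 F [-1.46  0.72  5.44]
set c44.87 t 22.07 y 43.24 x -90.58 F [-2.27 -0.34  5.9 ]
set c45.58 t 22.44 y 43.53 x -90.59 F [-1.83 -1.01  6.17]
set c46.05 t 22.81 y 43.82 x -90.59 F [-2.07 -1.68  6.61]
set c46.29 t 23.18 y 43.99 x -90.63 F [-2.07 -1.89  6.27]
set c46.40 t 23.54 y 44.04 x -90.61 F [-2.08 -2.12  6.25]
```

```bash
python3 - <<'E'
from h import *
# unload residual side force before opening
robot.move_straight(W(-90.6,45.0,.066),vel=.01);rd("unload")
robot.grip(1.0);robot.sleep(.1);rd("rel")
robot.move_straight(W(-90.6,44.1,.17),vel=.15)
robot.goto(W(-90.6,-90.5,.17),O)
c=robot.move_straight(W(-90.6,-90.5,.066),vel=.12,contact_N=10);print(c);rd("R down")
robot.grip(0.0,20);robot.sleep(.1);rd("R grip");print(robot.sense()['opening'])
setm(-61.28)
E
```

```text
unload t 23.85 y 43.77 x -90.60 F [-1.7   0.18  5.79]
rel t 24.64 y 45.04 x -90.61 F [-0.15 -0.14 -0.02]
False
R down t 27.12 y -90.29 x -89.94 F [ 0.59 -0.1   0.04]
R grip t 27.87 y -90.59 x -90.58 F [-0.79 -0.27  2.45]
0.1828900111029797
set c-61.28 t 29.11 y -60.36 x -90.53 F [-1.36 -0.92  5.26]
set c-62.01 t 29.48 y -60.44 x -90.51 F [-0.95  0.79  5.71]
set c-62.68 t 29.84 y -60.84 x -90.52 F [-1.33  1.85  4.93]
set c-63.04 t 30.21 y -61.13 x -90.50 F [-1.22  1.57  5.41]
set c-63.15 t 30.57 y -61.21 x -90.50 F [-1.34  1.52  5.36]
```

```bash
python3 - <<'E'
from h import *
for c in (-63.35,-62.6):
    robot.move_straight(W(-90.6,c,.066),vel=.01);robot.sleep(.1);rd("c%.2f"%c)
robot.grip(1.0);robot.sleep(.1);rd("rel")
robot.move_straight(W(-90.6,-62,.17),vel=.15)
p=np.array([.56,-.105,.36]);robot.goto([*W(-45,-8.5,.25)[:2],.25],O)
f=robot.grab_frame("wrist");np.savez("w2.npz",**f);cv2.imwrite("pics/w2.png",f["image"][:,:,::-1]);rd("up")
E
```

```text
c-63.35 t 30.94 y -61.40 x -90.49 F [-1.11  1.82  5.14]
c-62.60 t 31.31 y -61.36 x -90.55 F [-1.15  0.45  5.14]
rel t 32.10 y -62.62 x -90.60 F [0.03 0.26 0.2 ]
up t 33.52 y -9.20 x -46.16 F [-0.45 -0.3  -0.33]
```

View pics/w2.png

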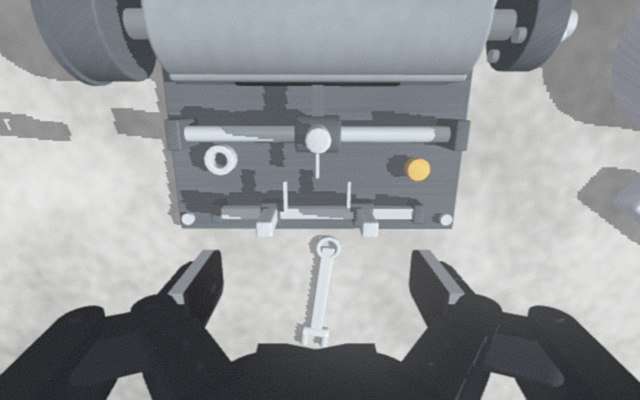

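The markers are in: tips near (285,182) and (349,182), pointer end near (317,178), handle upright at (318,140). Measuring those now.

```bash
python3 - <<'E'
from h import *
f=np.load("w2.npz");g=cv2.cvtColor(f["image"],cv2.COLOR_RGB2GRAY).astype(float)
cv2.imwrite("pics/w2z.png",cv2.resize(f["image"][120:245,240:400,::-1],None,fx=4.8,fy=4.8,interpolation=cv2.INTER_CUBIC))
for n,u0,vs in(("ptr",317,range(158,175)),("L",285,range(186,203)),("R",349,range(186,203))):
    ys=[];xs=[]
    for v in vs:
        w=g[v,u0-4:u0+5];w=np.clip(w-np.median(w)-12,0,None)
        if w.sum()<5: continue
        p=ray(f,(w*np.arange(u0-4,u0+5)).sum()/w.sum(),v,.0485)[:2]-h;ys.append(1e3*p@ey);xs.append(1e3*p@ex)
    print(n,"y %.2f +- %.2f"%(np.mean(ys),np.std(ys)),"slope",np.polyfit(xs,ys,1)[0])
y=g[125:152,305:332]; 
for n,u,v,z in(("handle top",318,139.5,.12),):
    p=ray(f,u,v,z)[:2]-h;print(n,1e3*p@ey)
print(f["t"])
E
```

```text
ptr y -8.35 +- 0.03 slope 0.0018588071785031464
L y 26.77 +- 0.10 slope 0.014766524896383458
R y -42.77 +- 0.08 slope -0.005445674897355976
handle top -8.739810552244068
[0.02252696 0.50495981 0.54241934]
```

View pics/w2z.png

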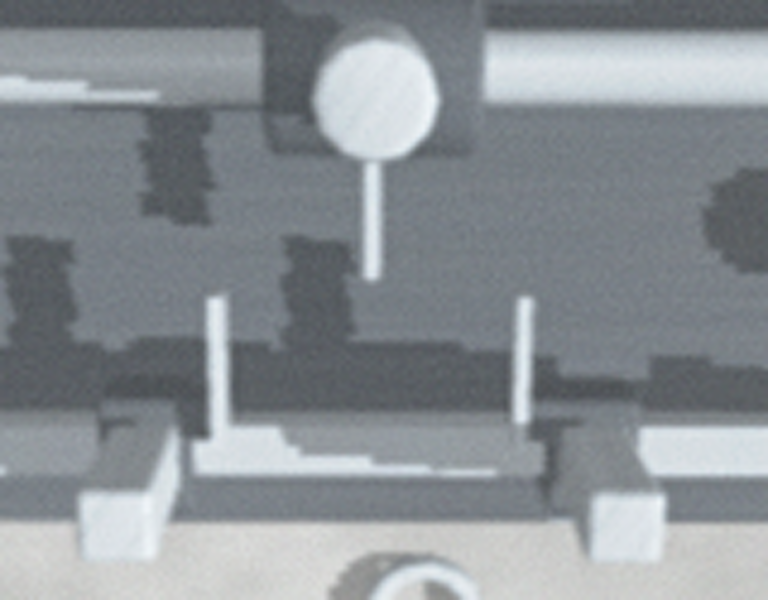

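```bash
python3 - <<'E'
from h import *
rd("final");robot.close_job()
E
```

```text
final t 33.53 y -9.40 x -46.29 F [ 0.07  0.03 -0.29]
the job is handed in; nothing more can be done
```

I measured the clutch's free play at about 69.4 mm, set both markers to within about 0.5 mm of the touch points, and handed the job in at 33.5 s of the 61 s allowed.

- **Feeling the jaws:** I gripped the handle with 20 N and felt left first, then right. It stopped 26.1 mm to the left and 43.3 mm to the right of where it started. In the readings taken at each stop, it held still while the push rose to about 5 N on the left and 6 N on the right. That is well above the 2 N rubbing and below the roughly 8 N needed to push a jaw back. I did not record the force during the approach itself.
- **Handle:** It stands released about midway between the jaws, roughly 34 mm clear on each side.
- **Markers:** The arm's own position readings put the left tip about 0.35 mm and the right tip about 0.1 mm to the right of their touch points.
- **Camera check:** The last wrist picture gave 69.5 mm between the tips, against 69.4 mm felt. Measured from the pointer, it suggests both tips sit about 0.4 to 0.5 mm too far right. That is about the accuracy of the check, so I left them there.
- **Everything else:** The arm finished raised and clear, with a force reading near zero. I saw no contact with any other object, and the collar, spacer and spanner look unmoved in the last picture. I did not measure them or check the objects outside that view.

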